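# Fuller bottle over the pickling pan

### The job

Chillies are to be pickled and the brine needs most of a bottle of vinegar: take the lid off the saucepan and lay it flat on the worktop, knob up, clear of the pan. Then lift the two like white bottles out of the wooden caddy one at a time to feel which is heavier, stand the lighter one back in an end bay of the caddy, and finish while still gripping the heavier one, held still and upright over the middle of the open pan with its foot a few centimetres above the rim. Do not tip the bottles, and leave the pan, the spice jar, the garlic, the onion and the salt shaker where they are.

Things in the scene. Friction and masses are not known exactly. Their poses are not given: they have to be found in the camera images.
- pan: Open stainless saucepan, 160 mm across, 85 mm high, wall 3 mm, about 1.1 kg, loose on the worktop. Origin at the centre of its underside; its long handle points along its +x, ending 225 mm from the centre at 90 mm height, and lies towards the back right.
- pan_mouth (a point): Centre of the pan's open mouth, level with its rim, 85 mm above the worktop.
- lid: Round steel lid, 167 mm across, 58 mm high with its knob, 0.28 kg; at the start it sits on the pan with its 7 mm skirt inside the rim. Origin at the centre of its underside (bottom of the skirt); z points up through the knob. Laid on the worktop it rests on its skirt with the origin at z = 0. Free worktop for it: left of the pan (+y), towards the front.
- lid_knob (a point): Middle of the lid's round black knob, 35 mm across and 24 mm high, 46 mm above the lid's origin; below it a thinner stem (15 mm) stands on the dome, whose top is 26 mm below this point.
- bottle_a: One of two like white bottles in the caddy's end bays; they differ only in weight, one about twice as heavy as the other, both under 0.55 kg, and which end holds the heavier changes. 200 mm high, foot 52 (x) by 90 mm (y), shoulders up to 161 mm; round cap 43 mm across from 174 to 200 mm above the foot, neck below it 35 to 40 mm. Origin at the foot's centre, z up.
- bottle_b: The other of the two like white bottles; same shape and same origin.
- caddy: Wooden caddy fixed to the worktop, 201 mm (x) by 112 mm (y), end boards 84 mm high with a hand slot, sides 61 mm. Three open bays in a row along its x, which points away from the robot, more or less: a bottle in each end bay, long side along the caddy's y, and a spice jar in the middle one. Origin at the centre of its underside.
- bay_1 (a point): Centre of the floor (10 mm above the worktop) of the end bay at the caddy's -x; the bay is 58 mm (x) by 96 mm (y) inside.
- bay_2 (a point): Centre of the floor of the end bay at the caddy's +x; same size.
- spice_jar: Spice jar, 45 mm across, 106 mm high, in the caddy's middle bay between the bottles. Bystander. Origin at the centre of its foot.
- garlic: Garlic bulb, 56 mm. Bystander on the worktop.
- onion: Onion, 82 mm across, 94 mm high. Bystander on the worktop, left at the back.
- salt_shaker: Salt shaker, 44 mm across, 90 mm high. Bystander behind the pan.

How it is judged:
On the way, in this order (a step that is already met when the one before it is completed fails the run):
1. the lid lies flat on the worktop, knob up, clear of the pan and let go (height (world z) of lid between -0.01 and 0.008 m and angle between lid's own z axis and vertical below 0.1 rad and horizontal distance between lid and pan above 0.16 m and contact force between lid and the fingers below 0.1 N), for 0.2 s.
2. the lighter bottle is lifted off the caddy's floor and carried by the gripper alone, while the heavier stands in the caddy (((z of bottle_a in the frame of caddy above 0.025 m and contact force between bottle_a and the fingers above 1 N and contact force between bottle_a and caddy below 0.3 N and contact force between bottle_b and caddy above 3.2 N) or (z of bottle_b in the frame of caddy above 0.025 m and contact force between bottle_b and the fingers above 1 N and contact force between bottle_b and caddy below 0.3 N and contact force between bottle_a and caddy above 3.2 N))), for 0.2 s.
3. the lighter bottle stands back on the floor of an end bay and is let go (((z of bottle_a in the frame of caddy below 0.016 m and angle between bottle_a's own z axis and vertical below 0.1 rad and (horizontal distance between bottle_a and bay_1 below 0.02 m or horizontal distance between bottle_a and bay_2 below 0.02 m) and contact force between bottle_a and caddy between 0.5 and 3.2 N and contact force between bottle_a and the fingers below 0.1 N) or (z of bottle_b in the frame of caddy below 0.016 m and angle between bottle_b's own z axis and vertical below 0.1 rad and (horizontal distance between bottle_b and bay_1 below 0.02 m or horizontal distance between bottle_b and bay_2 below 0.02 m) and contact force between bottle_b and caddy between 0.5 and 3.2 N and contact force between bottle_b and the fingers below 0.1 N))), for 0.2 s.
At the end, for the whole second after the job is handed in: Heavier bottle gripped, still, within 10 deg of upright, foot 10 to 100 mm above the pan's rim and within 40 mm of its middle, not touching it; lighter bottle released on the floor of an end bay; lid released flat on the worktop, knob up, its centre over 160 mm from the pan's (all of step 1 and ((z of bottle_a in the frame of pan_mouth between 0.01 and 0.1 m and horizontal distance between bottle_a and pan_mouth below 0.04 m and angle between bottle_a's own z axis and vertical below 0.17 rad and contact force between bottle_a and the fingers above 2 N and contact force between bottle_a and pan below 0.1 N and linear speed of bottle_a below 0.03 m/s and (z of bottle_b in the frame of caddy below 0.016 m and angle between bottle_b's own z axis and vertical below 0.1 rad and (horizontal distance between bottle_b and bay_1 below 0.02 m or horizontal distance between bottle_b and bay_2 below 0.02 m) and contact force between bottle_b and caddy between 0.5 and 3.2 N and contact force between bottle_b and the fingers below 0.1 N)) or (z of bottle_b in the frame of pan_mouth between 0.01 and 0.1 m and horizontal distance between bottle_b and pan_mouth below 0.04 m and angle between bottle_b's own z axis and vertical below 0.17 rad and contact force between bottle_b and the fingers above 2 N and contact force between bottle_b and pan below 0.1 N and linear speed of bottle_b below 0.03 m/s and (z of bottle_a in the frame of caddy below 0.016 m and angle between bottle_a's own z axis and vertical below 0.1 rad and (horizontal distance between bottle_a and bay_1 below 0.02 m or horizontal distance between bottle_a and bay_2 below 0.02 m) and contact force between bottle_a and caddy between 0.5 and 3.2 N and contact force between bottle_a and the fingers below 0.1 N)))); the arm keeps its last pose, push and grip.
It fails at once if a bottle is tipped (more than 35 degrees) (angle between any of bottle_a, bottle_b's own z axis and vertical above 0.6 rad).
It fails at once if the pan is pushed more than 4 cm or tipped (distance of pan from where it was at the start of the episode above 0.04 m or angle between pan's own z axis and vertical above 0.2 rad).
It fails at once if the spice jar, garlic, onion or salt shaker is pushed more than 4 cm (distance of any of spice_jar, garlic, onion, salt_shaker from where it was at the start of the episode above 0.04 m).
It also fails if it takes over 72 s, if anything falls off the work surface, if the arm or the gripper's body presses on something with over 40 N, if the wrist force passes 120 N, or if a joint passes its speed limit or range.

### The arm

A 7-joint arm with a two-finger parallel gripper is mounted at the origin on a cart in front of the work surface, level with it; the furniture and walls round the work are solid. World frame = base frame: x ahead of the robot, y to its left, z up, the work surface at z = 0. Lengths are in m, angles in rad, forces in N, time in s.
With the tool pointing down it reaches from about 0.425 to 0.875 m from the base axis. Payload 4.7 kg.
Tool frame: the origin (TCP) lies on the centre line of the jaws, within the pads' length; the fingertips stand 14 mm ahead of it and the grasp point (between the pads) lies 5 mm behind it; y points along the fingers, x is the direction in which the jaws open and shut, and the axes are right-handed (so a half turn about y gives the same grasp; the last joint's range is limited). The gripper opens to 87 mm and grips with 3 to 60 N. Pads are 19 mm wide; open, the fingers measure 117 mm over their backs; the gripper's body (75 mm by 190 mm) begins 51 mm behind the grasp point.
Start: joints at [1.299, 0.321, -0.07, 1.45, 0.023, 1.371, -0.057], TCP at [0.183, -0.624, 0.202] pointing down, gripper open.
Joint ranges: [-2.86, 2.86], [-0.3, 2.09], [-1.38, 1.24], [0.06, 2.45], [-1.56, 4.7], [0.09, 2.05], [-2.69, 2.69]. Speed limits (rad/s): [2.57, 2.57, 3.14, 3.14, 3.14, 3.14, 3.14].

### API

Orientations are given as a unit quaternion [w, x, y, z].
In Python, from rig import bot, eyes gives the robot as it stands.
- The arm moves only by the tool arm_command, never from a script. Its argument "targets" is a list of rows, each a list of 6 numbers: the shift along the tool's x, y, z in mm, then the turn, a rotation vector about the tool's x, y, z in units of 6 degrees (1.0 is 6 degrees). In form: [[x, y, z, ax, ay, az], ...]. A call has 1 to 20 rows; each row shifts and turns the commanded pose from where the row before left it, along the tool's axes as they then stand; what a row does not reach is not made up. A row lasts 1/8 s, in which the tool goes at most 62.5 mm and 10.7 degrees, less where a joint would pass 70% of its speed; a pose out of reach is approached as far as the arm can. A call with a gripper value outside its range is refused whole. "grip" is the closure, from 0 (fully open) to 1 (shut), set as the call begins (left out, the last holds). The fingers move at their own pace and stop on an object; "newtons" is the grip in N (left out, the last holds). Time passes only in rows, so rows that do not move let the fingers close. It gives the time, the measured TCP pose, the force and the opening at its end, in the units of the state.
- bot.sense(): the state, without advancing time (a new reading comes with each control period).
- eyes.capture(name): name is "scene" or "side" or "wrist"; returns the picture (420x560x3 uint8, red, green, blue); there is no depth.
- eyes.get_calibration(name): a dict with "K" (3x3 intrinsics, pixels), "eye" and "attitude" of the camera in the world; the wrist camera has in their place "T_tool_cam" (4x4, takes a point from camera to tool coordinates, whose origin is the TCP and whose axes are the tool frame's). Camera axes: x right, y up, looking along -z (the intrinsics and any distortion apply to the point x, -y, -z); pixel columns grow to the right and rows downward; lengths in m; the calibration is good to about 2 mm. A picture is of the moment at which its call begins: read the wrist's pose just before it. get_calibration takes no time and is no camera call.
- bot.finish_job(): hands the job in, once; it reports no verdict.
The state is a dict: "clock": time; "joints": joint angles; "dq": joint speeds; "joint_torque": joint torques, N m; "tool_pos": TCP position; "eef_rot": TCP orientation; "wrist_force": force on the tool from outside, world axes, zero at the start; "ft_torque": the same for the moment, N m; "grip_width": finger opening in m.
Only numpy, scipy, OpenCV 4.12 (cv2) and the standard library are available. Lean on these libraries where they do the work, as an engineer would, in place of code of your own. Each camera call takes 0.05 s, during which the arm holds its last target. There are 200 camera calls.

## Working session

There is one attempt and no reset: what is moved stays moved. The work goes in short steps, Python scripts to look and compute and a tool call to move; the robot and the scene stay as the last step left them, time stands still between calls to the robot, and variables do not carry over. Pictures are saved under pics/ and viewed, about 8 in all and at most 12, crops included, and the job is handed in when it is done.

Besides the shell and the picture viewer there is one more tool, called in YAML: its name, and indented under it one key for each argument. arm_command: Moves the arm, as the interface text tells. Its arguments: {"type":"object","properties":{"targets":{"type":"array"},"grip":{"type":"number"},"newtons":{"type":"number"}},"required":["targets"]}

```bash
mkdir -p pics
python3 - <<'E'
from rig import bot, eyes
import cv2, numpy as np
np.set_printoptions(precision=4,suppress=True)
print(bot.sense())
for n in ("scene","side"):
    cv2.imwrite(f"pics/{n}0.png",eyes.capture(n)[:,:,::-1]); print(n,eyes.get_calibration(n))
print(eyes.get_calibration("wrist"))
E
```

```text
{'clock': 0.0, 'joints': array([ 1.2991,  0.3218, -0.0701,  1.4517,  0.0226,  1.3708, -0.0569]), 'dq': array([ 0.0004,  0.0012, -0.0001,  0.0011,  0.0008, -0.0009,  0.0011]), 'joint_torque': array([  0.0003, -49.1301,  -0.4042, -31.253 ,  -0.0642,   0.0436,
         0.0002]), 'tool_pos': array([ 0.183 , -0.6231,  0.2011]), 'eef_rot': array([ 0.5665, -0.5658,  0.4242, -0.4231]), 'wrist_force': array([-0.4863,  0.3205, -0.3677]), 'ft_torque': array([-0.0167, -0.0285, -0.0053]), 'grip_width': 0.0870589160788294}
scene {'K': array([[390.1129,   0.    , 271.5704],
       [  0.    , 390.1129, 217.3017],
       [  0.    ,   0.    ,   1.    ]]), 'eye': array([-0.0331, -0.5101,  0.4908]), 'attitude': array([ 0.7932,  0.4859, -0.1921, -0.3127])}
side {'K': array([[449.4772,   0.    , 288.4673],
       [  0.    , 449.4772, 211.2644],
       [  0.    ,   0.    ,   1.    ]]), 'eye': array([-0.063 , -0.0551,  1.2451]), 'attitude': array([ 0.7468,  0.1843, -0.1462, -0.6221])}
{'K': array([[319.9003,   0.    , 281.6219],
       [  0.    , 319.9003, 209.3   ],
       [  0.    ,   0.    ,   1.    ]]), 'T_tool_cam': array([[ 1.    ,  0.0008,  0.0004, -0.0001],
       [ 0.0001,  0.2813, -0.9596, -0.1815],
       [-0.0009,  0.9596,  0.2813,  0.0772],
       [ 0.    ,  0.    ,  0.    ,  1.    ]])}
```

View pics/scene0.png

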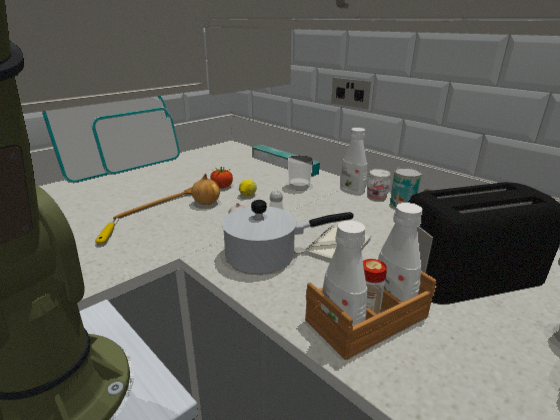

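View pics/side0.png

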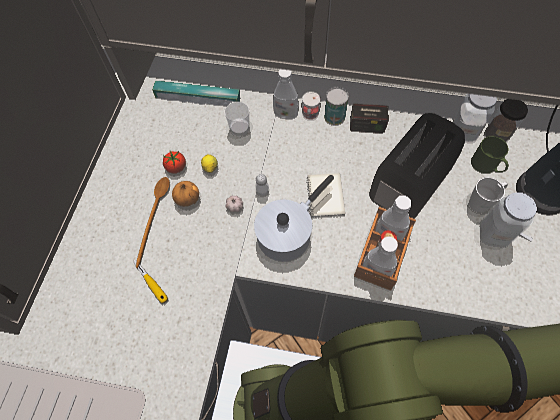

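The scene view shows the lidded pan at (259,240), its knob at (259,207), the caddy at (370,305), and the bottle caps at (350,232) and (407,212). The side view, from above, shows the knob at (283,219) and the caps near (402,204) and (389,243). The garlic is at (234,203) and the salt shaker at (262,184).

```bash
cat > h.py <<'E'
import numpy as np, cv2
from scipy.spatial.transform import Rotation as R
from rig import bot, eyes
np.set_printoptions(precision=4,suppress=True)
def rot(q): return R.from_quat(np.roll(q,-1)).as_matrix()
def cam(n,s=None):
    c=eyes.get_calibration(n)
    if n!="wrist": return c["K"],rot(c["attitude"]),np.array(c["eye"])
    s=s or bot.sense(); T=c["T_tool_cam"]; Q=rot(s["eef_rot"])
    return c["K"],Q@T[:3,:3],s["tool_pos"]+Q@T[:3,3]
def ray(n,uv,s=None):
    K,A,e=cam(n,s); d=np.linalg.solve(K,[uv[0],uv[1],1])*[1,-1,-1]; d=A@d
    return e,d/np.linalg.norm(d)
def plane(n,uv,z,s=None):
    e,d=ray(n,uv,s); return e+d*(z-e[2])/d[2]
def tri(*o):
    M=np.zeros((3,3));b=np.zeros(3)
    for n,uv in o:
        e,d=ray(n,uv);P=np.eye(3)-np.outer(d,d);M+=P;b+=P@e
    return np.linalg.solve(M,b)
def proj(n,p,s=None):
    K,A,e=cam(n,s); c=A.T@(np.asarray(p)-e)*[1,-1,-1]; u=K@c; return u[:2]/u[2]
E
python3 - <<'E'
from h import *
for n,box in (("scene",(215,190,225,170)),("side",(240,180,185,120))):
    im=cv2.imread(f"pics/{n}0.png"); x,y,w,h=box
    g=cv2.cvtColor(im,cv2.COLOR_BGR2GRAY); m=(g<60).astype(np.uint8)
    N,l,st,c=cv2.connectedComponentsWithStats(m)
    for i in range(1,N):
        if st[i,4]>40 and x<c[i][0]<x+w and y<c[i][1]<y+h: print(n,st[i],c[i],plane(n,c[i],0.124))
a=cv2.imread("pics/scene0.png")[190:350,290:440]; b=cv2.imread("pics/side0.png")[180:300,340:430]
a=cv2.resize(a,None,fx=3,fy=3,interpolation=cv2.INTER_CUBIC);b=cv2.resize(b,None,fx=3.6,fy=3.6,interpolation=cv2.INTER_CUBIC)
o=np.zeros((480,800,3),np.uint8);o[:480,:450]=a;o[:b.shape[0],460:460+b.shape[1]]=b;cv2.imwrite("pics/crop1.png",o)
E
```

```text
scene [251 200  15  14 165] [258.5273 206.3758] [0.4738 0.0736 0.124 ]
scene [309 213  44  14 299] [330.3712 218.7157] [ 0.5428 -0.0715  0.124 ]
scene [364 270  23  13 203] [375.0493 276.2414] [ 0.438  -0.2487  0.124 ]
scene [381 293  18  18 160] [387.3438 301.9312] [ 0.3968 -0.2969  0.124 ]
side [308 175  26  26  86] [321.4302 187.    ] [ 0.5957 -0.0166  0.124 ]
side [277 213  12  12  57] [282.1404 219.2456] [0.4738 0.0753 0.124 ]
```

View pics/crop1.png

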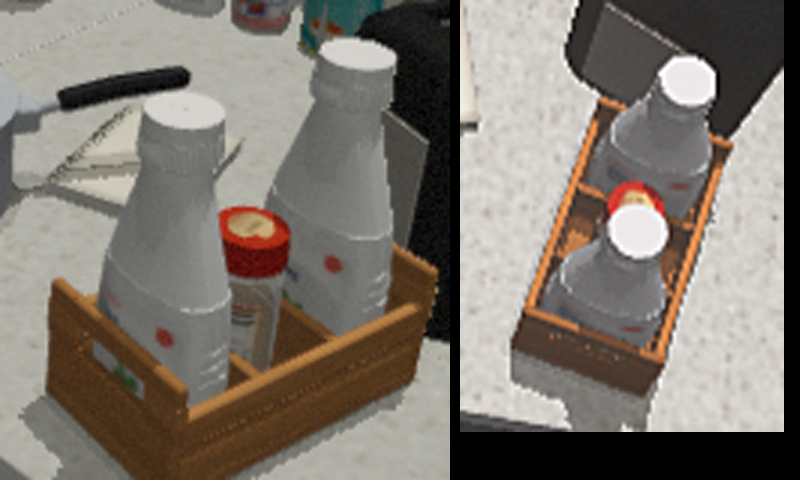

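Run:
```python
from h import *
n=tri(("scene",(351.3,227.3)),("side",(389.4,244.2)));f=tri(("scene",(409,209)),("side",(403.1,202.5)))
print("near cap",n,"far cap",f,[plane(c,p,.21) for c,p in (("scene",(351.3,227.3)),("side",(389.4,244.2)),("scene",(409,209)),("side",(403.1,202.5)))])
print("axis deg",np.degrees(np.arctan2(*(f-n)[[1,0]])),np.linalg.norm((f-n)[:2]))
cr=lambda u,v:((u-460)/3.6+340,v/3.6+180)
for k,p in dict(nl=cr(514,345),nr=cr(662,362),fl=cr(600,103),fr=cr(730,146)).items(): print("caddy",k,plane("side",p,.084))
for k,(p,z) in dict(garlic=((234,203),.03),onion=((186,193),.05),salt=((262,186),.05),edge=((240,275),0),edge2=((228,340),0),peelerend=((165,300),0),peeler=((140,268),0),toastNear=((377,208),.0),toasttop=((395,180),.17)).items(): print(k,plane("side",p,z))
s=bot.sense(); Q=rot(s["eef_rot"]); print(Q)
print("knob tri",tri(("scene",(258.5,206.4)),("side",(282.6,219.2))))
print("toaster corner", tri(("scene",(413,203)),("side",(380,168))))
```

```text
near cap [ 0.4134 -0.211   0.2071] far cap [ 0.5389 -0.2367  0.2059] [array([ 0.4087, -0.214 ,  0.21  ]), array([ 0.4122, -0.2106,  0.21  ]), array([ 0.5305, -0.2406,  0.21  ]), array([ 0.5366, -0.236 ,  0.21  ])]
axis deg -11.558319725822786 0.12808257268464313
caddy nl [ 0.3608 -0.146   0.084 ]
caddy nr [ 0.3674 -0.256   0.084 ]
caddy fl [ 0.5769 -0.1903  0.084 ]
caddy fr [ 0.5566 -0.2955  0.084 ]
garlic [0.5471 0.2424 0.03  ]
onion [0.5448 0.3906 0.05  ]
salt [0.6103 0.1666 0.05  ]
edge [0.3341 0.176  0.    ]
edge2 [0.1477 0.1652 0.    ]
peelerend [0.2234 0.3684 0.    ]
peeler [0.3023 0.4703 0.    ]
toastNear [ 0.6242 -0.1941  0.    ]
toasttop [ 0.6271 -0.216   0.17  ]
[[ 0.2819 -0.0006  0.9594]
 [-0.9594  0.0016  0.282 ]
 [-0.0017 -1.     -0.0001]]
knob tri [0.4742 0.0741 0.1237]
toaster corner [ 0.6735 -0.1756  0.1525]
```

```bash
cat >> h.py <<'E'
def state(): 
    s=bot.sense(); T=np.eye(4);T[:3,:3]=rot(s["eef_rot"]);T[:3,3]=s["tool_pos"]; return s,T
def plan(p,yaw,N,T=None):
    """constant row repeated N times to reach TCP p, tool down, jaw axis x at yaw deg"""
    if T is None: T=state()[1]
    c,s_=np.cos(np.radians(yaw)),np.sin(np.radians(yaw))
    B=np.eye(4);B[:3,:3]=np.array([[c,0,-s_],[s_,0,c],[0,-1,0]]);B[:3,3]=p
    from scipy.linalg import logm,expm
    S=expm(np.real(logm(np.linalg.inv(T)@B))/N)
    row=np.r_[S[:3,3]*1000,np.degrees(R.from_matrix(S[:3,:3]).as_rotvec())/6]
    X=T;rr=[]
    for i in range(N): X=X@S;rr.append(np.hypot(*X[:2,3]))
    print("N",N,"row",row.round(2),"r",min(rr),max(rr)); return B
E
python3 - <<'E'
from h import *
s,T=state(); print(T)
T=T.copy(); T[2,3]+=.11
plan([.474,.0745,.30],8.9,16,T); plan([.474,.0745,.30],-20,16,T)
E
```

```text
[[ 0.2819 -0.0006  0.9594  0.1831]
 [-0.9594  0.0016  0.282  -0.6231]
 [-0.0017 -1.     -0.0001  0.2012]
 [ 0.      0.      0.      1.    ]]
N 16 row [-10.99   0.72  50.39  -0.    -0.86  -0.  ] r 0.47981897628168096 0.640462950545475
N 16 row [-21.37   0.72  44.1   -0.    -0.56  -0.  ] r 0.4759825992622919 0.6296466140434633
```

arm_command:
  targets:
    - [0,-55,0,0,0,0]
    - [0,-55,0,0,0,0]
    - [-11,0.7,50.4,0,-0.86,0]
    - [-11,0.7,50.4,0,-0.86,0]
    - [-11,0.7,50.4,0,-0.86,0]
    - [-11,0.7,50.4,0,-0.86,0]
    - [-11,0.7,50.4,0,-0.86,0]
    - [-11,0.7,50.4,0,-0.86,0]
    - [-11,0.7,50.4,0,-0.86,0]
    - [-11,0.7,50.4,0,-0.86,0]
    - [-11,0.7,50.4,0,-0.86,0]
    - [-11,0.7,50.4,0,-0.86,0]
    - [-11,0.7,50.4,0,-0.86,0]
    - [-11,0.7,50.4,0,-0.86,0]
    - [-11,0.7,50.4,0,-0.86,0]
    - [-11,0.7,50.4,0,-0.86,0]
    - [-11,0.7,50.4,0,-0.86,0]
    - [-11,0.7,50.4,0,-0.86,0]
  grip: 0

```text
clock: 2.35
tool_pos: [0.4733, 0.076, 0.3005]
eef_rot: [0.705, -0.705, -0.056, 0.056]
wrist_force: [0.8, 0.8, -0.2]
grip_width: 0.0871
```

Run:
```python
from h import *
s,T=state(); print(s["clock"],T,s["wrist_force"],s["joints"])
im=eyes.capture("wrist");cv2.imwrite("pics/w1.png",im[:,:,::-1])
print("knob expected px",proj("wrist",[.474,.0745,.124],s))
g=cv2.cvtColor(im,cv2.COLOR_RGB2GRAY)
N,l,st,c=cv2.connectedComponentsWithStats((g<60).astype(np.uint8))
for i in range(1,N):
    if st[i,4]>100: print(st[i],c[i],plane("wrist",c[i],.124,s))
plan([.474,.0745,.129],8.9,4)
```

```text
2.35 [[ 0.9874 -0.0004 -0.1585  0.4733]
 [ 0.1585 -0.      0.9874  0.076 ]
 [-0.0004 -1.      0.      0.3005]
 [ 0.      0.      0.      1.    ]] [ 0.7905  0.8084 -0.2105] [ 0.5712 -0.0648 -0.7383  1.6718 -0.0437  1.5182 -0.0046]
knob expected px [282.1789 187.4719]
[120  83  54  10 127] [142.9528  87.3622] [0.3128 0.1574 0.124 ]
[  78  122   91   82 3083] [115.1151 152.4807] [0.2848 0.0844 0.124 ]
[ 21 139  19  58 384] [ 32.8828 167.4792] [0.1938 0.053  0.124 ]
[  0 146  18  53 543] [  5.3517 173.9503] [0.1626 0.0406 0.124 ]
[269 175  26  27 319] [278.3041 186.5517] [0.4695 0.0749 0.124 ]
[    0   244   560   176 64264] [262.4871 350.5072] [ 0.4832 -0.1499  0.124 ]
[ 361  252   56   33 1038] [383.0742 271.6146] [ 0.614  -0.0108  0.124 ]
[438 280  25  37 183] [454.4754 296.7432] [ 0.712  -0.0307  0.124 ]
[343 326  53  17 512] [369.5762 334.9824] [ 0.6191 -0.1034  0.124 ]
[242 333  27  15 192] [253.526  338.7969] [ 0.4689 -0.1334  0.124 ]
N 4 row [ 0.4  42.99 -2.73 -0.01  0.04 -0.  ] r 0.4786434365678346 0.47981897628168063
```

View pics/w1.png

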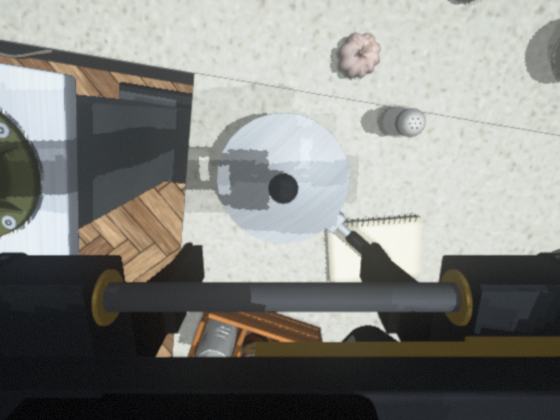

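The wrist view shows the knob at (284,187), where my estimate predicted it, so the knob is near (0.475, 0.074). The lid sits on the pan, with the garlic at (360,55) and the salt shaker at (405,122).

arm_command:
  targets:
    - [0.3,45,-0.7,0,0,0]
    - [0.3,45,-0.7,0,0,0]
    - [0.3,45,0,0,0,0]
    - [0,30,0,0,0,0]
    - [0,15,0,0,0,0]
    - [0,0,0,0,0,0]

```text
clock: 3.15
tool_pos: [0.4745, 0.0729, 0.1204]
eef_rot: [0.705, -0.705, -0.054, 0.056]
wrist_force: [-0.4, 0.4, 0.4]
grip_width: 0.0875
```

arm_command:
  targets:
    - [0,0,0,0,0,0]
    - [0,0,0,0,0,0]
    - [0,0,0,0,0,0]
    - [0,0,0,0,0,0]
    - [0,0,0,0,0,0]
    - [0,0,0,0,0,0]
  grip: 1
  newtons: 25

```text
clock: 3.9
tool_pos: [0.475, 0.073, 0.1209]
eef_rot: [-0.705, 0.705, 0.055, -0.055]
wrist_force: [0.0, -0.7, 0.1]
grip_width: 0.0349
```

arm_command:
  targets:
    - [0,-15,0,0,0,0]
    - [0,-30,0,0,0,0]
    - [0,-30,0,0,0,0]
    - [0,0,0,0,0,0]

```text
clock: 4.4
tool_pos: [0.477, 0.0735, 0.1992]
eef_rot: [-0.705, 0.705, 0.057, -0.053]
wrist_force: [-0.3, 0.4, -0.0]
grip_width: 0.0017
```

Run:
```python
from h import *
s,T=state(); print(T[:3,3],s["wrist_force"],s["grip_width"])
plan([.42,.275,T[2,3]],25,7)
im=eyes.capture("scene");cv2.imwrite("pics/s2.png",im[150:350,150:420,::-1].repeat(2,0).repeat(2,1))
```

```text
[0.477  0.0735 0.1992] [-0.3006  0.3879 -0.0487] 0.0017321386199047634
N 7 row [ 0.01 -0.03 30.02  0.   -0.38  0.01] r 0.4835156388674999 0.5020209158989295
```

View pics/s2.png

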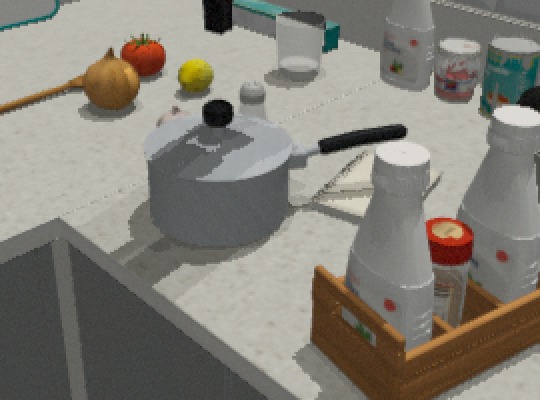

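The lid slipped out of the grip. The picture shows it still seated on the pan, with the knob at about (259,206) in full-frame pixels, as before. I'll regrip lower and harder, and lift slowly.

Run:
```python
from h import *
s,T=state()
def blob(n,near,r=25):
    im=eyes.capture(n); g=cv2.cvtColor(im,cv2.COLOR_RGB2GRAY)
    N,l,st,c=cv2.connectedComponentsWithStats((g<60).astype(np.uint8))
    for i in range(1,N):
        if st[i,4]>30 and np.hypot(*(c[i]-near))<r: print(n,st[i],c[i],plane(n,c[i],.124,s if n=="wrist" else None))
blob("scene",(259,206)); blob("side",(282,219))
```

```text
scene [252 200  15  14 172] [258.5872 206.407 ] [0.4738 0.0734 0.124 ]
```

arm_command:
  targets:
    - [0,0,0,0,0,0]
    - [0,0,0,0,0,0]
    - [0,0,0,0,0,0]
    - [0,0,0,0,0,0]
    - [0,0,0,0,0,0]
    - [-1.5,30,1,0,0,0]
    - [0,30,0,0,0,0]
    - [0,15,0,0,0,0]
    - [0,8,0,0,0,0]
    - [0,0,0,0,0,0]
  grip: 0

```text
clock: 5.8
tool_pos: [0.4735, 0.0739, 0.113]
eef_rot: [0.705, -0.705, -0.055, 0.055]
wrist_force: [-0.3, 0.9, 0.7]
grip_width: 0.0854
```

arm_command:
  targets:
    - [0,0,0,0,0,0]
    - [0,0,0,0,0,0]
    - [0,0,0,0,0,0]
    - [0,0,0,0,0,0]
    - [0,0,0,0,0,0]
    - [0,0,0,0,0,0]
    - [0,0,0,0,0,0]
    - [0,0,0,0,0,0]
  grip: 1
  newtons: 55

```text
clock: 6.8
tool_pos: [0.4758, 0.0743, 0.1165]
eef_rot: [-0.705, 0.705, 0.057, -0.054]
wrist_force: [-6.9, -0.0, 24.2]
grip_width: 0.0148
```

arm_command:
  targets:
    - [0,-2,0,0,0,0]
    - [0,-2,0,0,0,0]
    - [0,-3,0,0,0,0]
    - [0,-3,0,0,0,0]

```text
clock: 7.3
tool_pos: [0.4731, 0.0737, 0.1227]
eef_rot: [0.705, -0.705, -0.055, 0.055]
wrist_force: [0.8, -0.3, -0.7]
grip_width: 0.0008
```

Run:
```python
from h import *
im=eyes.capture("scene"); cv2.imwrite("pics/s3.png",cv2.resize(im[130:290,190:390,::-1],None,fx=4,fy=3.6,interpolation=cv2.INTER_CUBIC))
print(proj("scene",bot.sense()["tool_pos"]),proj("scene",[.4745,.0742,.124]))
```

```text
[258.3833 206.7334] [258.6107 206.1973]
```

View pics/s3.png

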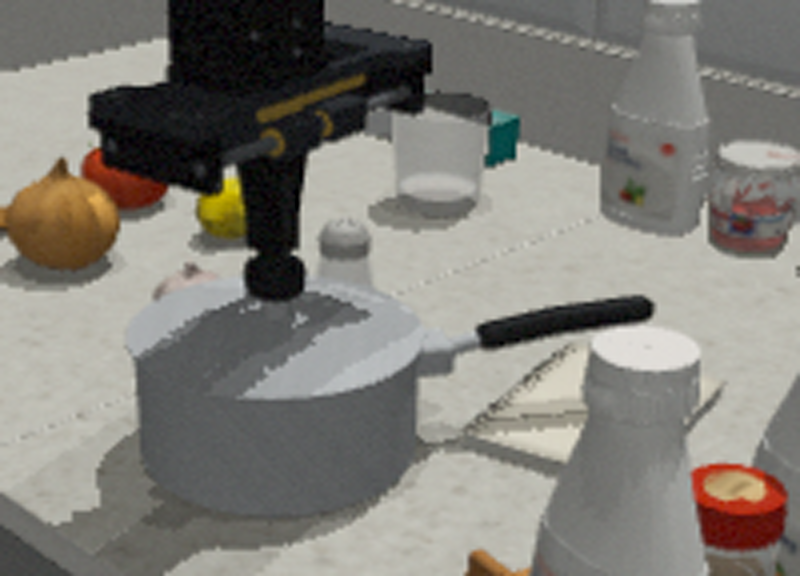

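The fingers now sit closed on top of the knob, which is at crop (275,278). They were still closing earlier, so the earlier width readings were taken in transit. The fingertips look about 30 mm higher than the pose and tip offset imply, so I'll raise the arm and measure that.

arm_command:
  targets:
    - [0,-40,0,0,0,0]
    - [0,-40,0,0,0,0]
    - [0,0,0,0,0,0]

```text
clock: 7.72
tool_pos: [0.4755, 0.0742, 0.2059]
eef_rot: [-0.705, 0.705, 0.057, -0.053]
wrist_force: [-0.4, 0.4, -0.4]
grip_width: 0.0002
```

Run:
```python
from h import *
s,T=state(); print(T[:3,3],s["grip_width"],s["wrist_force"])
a=eyes.capture("scene");b=eyes.capture("wrist");d=eyes.capture("side");cv2.imwrite("pics/scene4.png",a[:,:,::-1]);cv2.imwrite("pics/wrist4.png",b[:,:,::-1]);cv2.imwrite("pics/side4.png",d[:,:,::-1])
p=lambda y,x=0:(T@[x,y,0,1])[:3]
for n,im in (("scene",a),("wrist",b)):
    for y in (.014,0,-.005,-.056):
        u=proj(n,p(y),s if n=="wrist" else None); print(n,y,u)
        cv2.circle(im,tuple(int(round(v)) for v in u),1,(255,0,255),-1)
o=np.zeros((560,800,3),np.uint8)
o[:,:400]=cv2.resize(a[100:240,210:310],(400,560),interpolation=cv2.INTER_CUBIC)
w=b[200:340,181:381] ; o[:280,400:]=cv2.resize(w,(400,280))
w0=cv2.imread("pics/w1.png")[200:340,181:381,::-1]; o[280:,400:]=cv2.resize(w0,(400,280))
cv2.imwrite("pics/c4.png",o[:,:,::-1])
```

```text
[0.4755 0.0742 0.2059] 0.00016119216491412917 [-0.4316  0.3773 -0.4152]
scene 0.014 [258.5597 177.0275]
scene 0 [258.4331 170.7831]
scene -0.005 [258.3873 168.5292]
scene -0.056 [257.906  144.7976]
wrist 0.014 [281.7074 238.646 ]
wrist 0 [281.7123 247.0875]
wrist -0.005 [281.7142 250.3899]
wrist -0.056 [281.7412 296.8117]
```

View pics/c4.png

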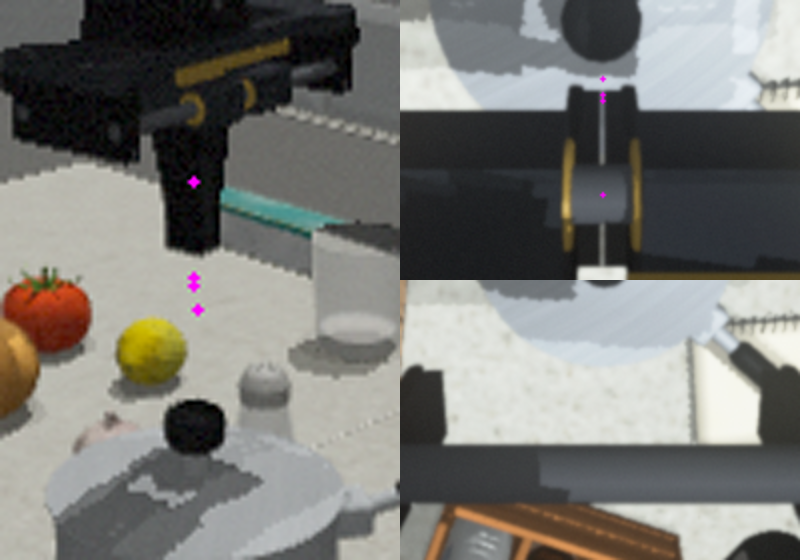

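The tips end at about tool y = −0.018, roughly 32 mm short of the stated +0.014. In the scene crop the tip is at (193,245) and the stated tip point at (197,310); the wrist view and the contact agree. So I'll take the grasp point as y ≈ −0.037 and regrip the knob with the TCP at z ≈ 0.089.

arm_command:
  targets:
    - [0,0,0,0,0,0]
    - [0,0,0,0,0,0]
    - [0,0,0,0,0,0]
    - [0,0,0,0,0,0]
    - [0,0,0,0,0,0]
    - [0,0,0,0,0,0]
    - [0,0,0,0,0,0]
    - [0,0,0,0,0,0]
    - [-1,40,0,0,0,0]
    - [0,38,0,0,0,0]
    - [0,20,0,0,0,0]
    - [0,12,0,0,0,0]
    - [0,7,0,0,0,0]
    - [0,0,0,0,0,0]
  grip: 0

```text
clock: 9.62
tool_pos: [0.4726, 0.0737, 0.0861]
eef_rot: [0.705, -0.705, -0.055, 0.055]
wrist_force: [0.2, 0.9, 0.9]
grip_width: 0.0871
```

arm_command:
  targets:
    - [0,0,0,0,0,0]
    - [0,0,0,0,0,0]
    - [0,0,0,0,0,0]
    - [0,0,0,0,0,0]
    - [0,0,0,0,0,0]
    - [0,0,0,0,0,0]
    - [0,0,0,0,0,0]
    - [0,0,0,0,0,0]
    - [0,0,0,0,0,0]
    - [0,0,0,0,0,0]
  grip: 1
  newtons: 30

```text
clock: 10.88
tool_pos: [0.4725, 0.0737, 0.086]
eef_rot: [-0.705, 0.705, 0.055, -0.055]
wrist_force: [0.6, -0.1, -1.3]
grip_width: 0.0332
```

arm_command:
  targets:
    - [0,-3,0,0,0,0]
    - [0,-6,0,0,0,0]
    - [0,-8,0,0,0,0]
    - [0,-3,0,0,0,0]
    - [0,0,0,0,0,0]

```text
clock: 11.5
tool_pos: [0.4727, 0.0736, 0.1063]
eef_rot: [-0.705, 0.705, 0.055, -0.055]
wrist_force: [-0.6, 0.4, -3.1]
grip_width: 0.033
```

Run:
```python
from h import *
s,T=state(); T=T.copy(); T[2,3]+=.045
plan([.42,.275,.15],25,8,T)
```

```text
N 8 row [ 0.6   0.16 26.1   0.   -0.33  0.  ] r 0.4796259790728286 0.5020209158989294
```

arm_command:
  targets:
    - [0,-15,0,0,0,0]
    - [0,-20,0,0,0,0]
    - [0,-10,0,0,0,0]
    - [0.6,0,13,0,-0.17,0]
    - [0.6,0,26.1,0,-0.33,0]
    - [0.6,0,26.1,0,-0.33,0]
    - [0.6,0,26.1,0,-0.33,0]
    - [0.6,0,26.1,0,-0.33,0]
    - [0.6,0,26.1,0,-0.33,0]
    - [0.6,0,26.1,0,-0.33,0]
    - [0.6,0,26.1,0,-0.33,0]
    - [0.6,0,13,0,-0.17,0]
    - [0,30,0,0,0,0]
    - [0,40,0,0,0,0]
    - [0,30,0,0,0,0]
    - [0,15,0,0,0,0]
    - [0,0,0,0,0,0]

```text
clock: 13.62
tool_pos: [0.4199, 0.2748, 0.0353]
eef_rot: [-0.69, 0.691, 0.151, -0.153]
wrist_force: [0.4, 0.3, -3.6]
grip_width: 0.0329
```

Run:
```python
from h import *
s,T=state(); print(T,s["wrist_force"],s["grip_width"])
a=eyes.capture("scene");d=eyes.capture("side")
o=np.zeros((600,800,3),np.uint8); o[:420,:400]=a[80:290,110:310].repeat(2,0).repeat(2,1); o[:420,400:]=d[120:330,130:330].repeat(2,0).repeat(2,1)
cv2.imwrite("pics/c5.png",o[:420,:,::-1])
```

```text
[[ 0.9075 -0.0017 -0.42    0.4199]
 [ 0.42   -0.0006  0.9075  0.2748]
 [-0.0018 -1.      0.0002  0.0353]
 [ 0.      0.      0.      1.    ]] [ 0.4379  0.3037 -3.6171] 0.03290704078063459
```

View pics/c5.png

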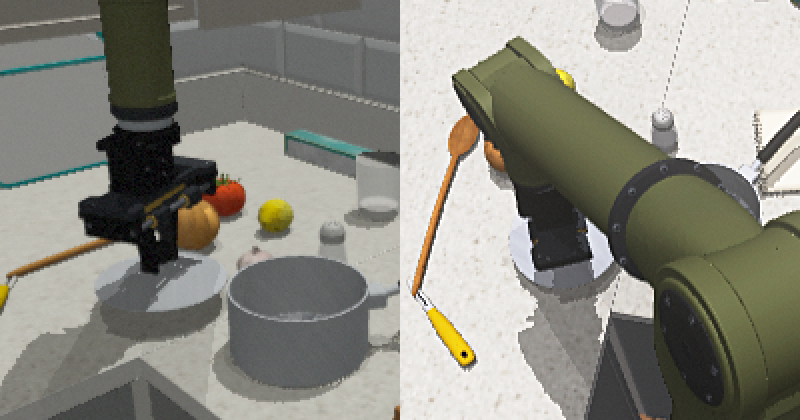

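The left crop shows the lid held level at (160,280), the pan open and in place, and the garlic and onion clear. I'll lower the last 27 mm and release.

arm_command:
  targets:
    - [0,14,0,0,0,0]
    - [0,7,0,0,0,0]
    - [0,3,0,0,0,0]
    - [0,2,0,0,0,0]
    - [0,1,0,0,0,0]
    - [0,0,0,0,0,0]

```text
clock: 14.48
tool_pos: [0.4205, 0.2752, 0.009]
eef_rot: [-0.691, 0.691, 0.152, -0.152]
wrist_force: [-0.3, 1.1, -2.3]
grip_width: 0.0331
```

arm_command:
  targets:
    - [0,0,0,0,0,0]
    - [0,0,0,0,0,0]
    - [0,0,0,0,0,0]
    - [0,0,0,0,0,0]
    - [0,0,0,0,0,0]
    - [0,0,0,0,0,0]
    - [0,-10,0,0,0,0]
    - [0,-40,0,0,0,0]
    - [0,-60,0,0,0,0]
    - [0,-60,0,0,0,0]
    - [0,-60,0,0,0,0]
    - [0,-20,0,0,0,0]
    - [0,0,0,0,0,0]
  grip: 0

```text
clock: 16.1
tool_pos: [0.4211, 0.2759, 0.2609]
eef_rot: [-0.69, 0.691, 0.154, -0.151]
wrist_force: [0.2, 0.2, -1.0]
grip_width: 0.087
```

Run:
```python
from h import *
s,T=state(); print(T[:3,3],s["wrist_force"],s["grip_width"])
plan([.4125,-.211,.27],-27,14)
b=eyes.capture("wrist");cv2.imwrite("pics/w6.png",b[:,:,::-1])
print(proj("wrist",[.42,.275,.046],s))
# lid: bright bluish-grey disc
```

```text
[0.4211 0.2759 0.2609] [ 0.2041  0.1846 -0.9932] 0.08697082837030354
N 14 row [ -1.12  -0.65 -35.98  -0.     0.62   0.  ] r 0.463332763788619 0.4983653217290511
[279.8798 179.7705]
```

View pics/w6.png

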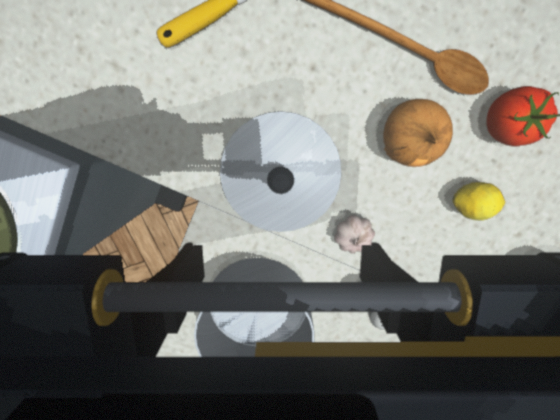

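The lid lies flat on the worktop with its knob at (280,180), as predicted, and it is clear of the garlic (353,232) and the pan. Now I'll move over the near bottle.

arm_command:
  targets:
    - [-0.6,-0.7,-18,0,0.31,0]
    - [-1.1,-0.7,-36,0,0.62,0]
    - [-1.1,-0.7,-36,0,0.62,0]
    - [-1.1,-0.7,-36,0,0.62,0]
    - [-1.1,-0.7,-36,0,0.62,0]
    - [-1.1,-0.7,-36,0,0.62,0]
    - [-1.1,-0.7,-36,0,0.62,0]
    - [-1.1,-0.7,-36,0,0.62,0]
    - [-1.1,-0.7,-36,0,0.62,0]
    - [-1.1,-0.7,-36,0,0.62,0]
    - [-1.1,-0.7,-36,0,0.62,0]
    - [-1.1,-0.7,-36,0,0.62,0]
    - [-1.1,-0.7,-36,0,0.62,0]
    - [-1.1,-0.7,-36,0,0.62,0]
    - [-0.6,-0.7,-18,0,0.31,0]
    - [0,0,0,0,0,0]

```text
clock: 18.15
tool_pos: [0.4095, -0.2128, 0.2686]
eef_rot: [0.687, -0.687, 0.168, -0.167]
wrist_force: [-0.6, 0.0, -0.0]
grip_width: 0.0869
```

Run:
```python
from h import *
s,T=state(); print(T,s["wrist_force"],s["joints"])
b=eyes.capture("wrist");cv2.imwrite("pics/w7.png",b[:,:,::-1])
print("cap expect",proj("wrist",[.412,-.2115,.21],s),proj("wrist",[.536,-.2375,.21],s))
g=cv2.cvtColor(b,cv2.COLOR_RGB2HSV)
m=((g[...,1]<30)&(g[...,2]>225)).astype(np.uint8)
N,l,st,c=cv2.connectedComponentsWithStats(m)
for i in range(1,N):
    if st[i,4]>300: print(st[i],c[i],plane("wrist",c[i],.21,s))
```

```text
[[ 0.8878 -0.0012  0.4602  0.4095]
 [-0.4602  0.0012  0.8878 -0.2128]
 [-0.0016 -1.      0.0005  0.2686]
 [ 0.      0.      0.      1.    ]] [-0.5689  0.0115 -0.0494] [ 0.8975 -0.0974 -0.4376  1.7721 -0.042   1.4595 -0.0118]
cap expect [283.9756 215.0272] [445.5528 172.0232]
[  139     0   340   129 24242] [299.0626  56.7284] [ 0.4734 -0.1152  0.21  ]
[   0   65   58   83 1873] [ 21.0149 113.3892] [ 0.2792 -0.0562  0.21  ]
[  268   143   292   138 17071] [410.6728 223.7068] [ 0.4978 -0.2641  0.21  ]
[  15  158   95   81 3985] [ 62.5262 208.1965] [ 0.2608 -0.1267  0.21  ]
[260 189  50  30 998] [282.7525 202.9629] [ 0.4157 -0.2023  0.21  ]
[ 304  313   94   28 1708] [345.4526 326.5029] [ 0.4128 -0.3271  0.21  ]
```

View pics/w7.png

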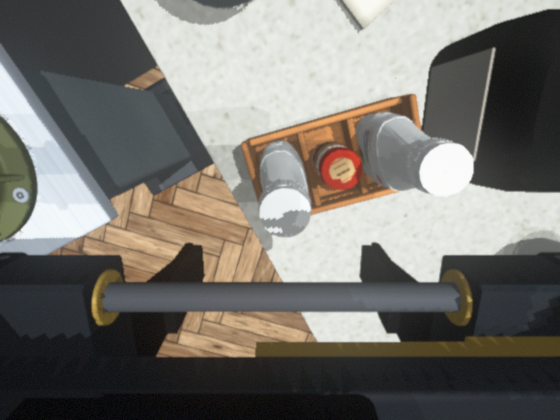

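The near cap is centred at about (285,212) and the far cap at (446,168), both within 3 mm of prediction. The near cap is at ≈ (0.4135, −0.210). I'll descend on it.

arm_command:
  targets:
    - [1.2,0,2,0,0,0]
    - [1.2,30,2,0,0,0]
    - [0,35,0,0,0,0]
    - [0,25,0,0,0,0]
    - [0,12,0,0,0,0]
    - [0,6,0,0,0,0]
    - [0,0,0,0,0,0]

```text
clock: 19.08
tool_pos: [0.4149, -0.2093, 0.1619]
eef_rot: [-0.687, 0.687, -0.166, 0.167]
wrist_force: [0.8, 1.1, 0.4]
grip_width: 0.0875
```

arm_command:
  targets:
    - [0,0,0,0,0,0]
    - [0,0,0,0,0,0]
    - [0,0,0,0,0,0]
    - [0,0,0,0,0,0]
    - [0,0,0,0,0,0]
    - [0,0,0,0,0,0]
    - [0,0,0,0,0,0]
    - [0,0,0,0,0,0]
  grip: 1
  newtons: 30

```text
clock: 20.08
tool_pos: [0.4144, -0.2094, 0.1615]
eef_rot: [-0.687, 0.687, -0.167, 0.167]
wrist_force: [-0.1, 0.3, 0.7]
grip_width: 0.043
```

arm_command:
  targets:
    - [0,-4,0,0,0,0]
    - [0,-8,0,0,0,0]
    - [0,-8,0,0,0,0]
    - [0,-5,0,0,0,0]
    - [0,0,0,0,0,0]
    - [0,0,0,0,0,0]
    - [0,0,0,0,0,0]
    - [0,0,0,0,0,0]

```text
clock: 21.08
tool_pos: [0.4143, -0.2094, 0.1862]
eef_rot: [0.687, -0.687, 0.167, -0.166]
wrist_force: [0.7, 0.0, -1.7]
grip_width: 0.0428
```

Run:
```python
from h import *
for _ in range(5):
    s=bot.sense(); print(s["clock"],s["tool_pos"],s["wrist_force"],s["ft_torque"],s["grip_width"]); eyes.capture("scene")
```

```text
21.075 [ 0.4143 -0.2094  0.1862] [ 0.6595  0.0439 -1.661 ] [-0.0242 -0.1244  0.0291] 0.042755246426852564
21.125 [ 0.4143 -0.2094  0.1863] [ 0.0102  0.3109 -1.6705] [ 0.0308 -0.0304  0.0445] 0.042716569401113624
21.175 [ 0.4143 -0.2094  0.1863] [-0.4679  0.1522 -2.3189] [-0.003  -0.0382  0.0169] 0.042806306189244345
21.225 [ 0.4144 -0.2094  0.1864] [-0.0776 -0.1436 -1.9517] [-0.0484 -0.0383  0.0451] 0.042849306803407226
21.275 [ 0.4144 -0.2094  0.1864] [ 0.1687  0.0405 -1.0566] [ 0.0135 -0.0545  0.0046] 0.04300056416066223
```

The mean load is about 1.8 N, so this is probably the lighter bottle. I'll lift it clear of the bay, which rules out wall contact, and weigh it there. Then it goes straight back down.

arm_command:
  targets:
    - [0,-10,0,0,0,0]
    - [0,-20,0,0,0,0]
    - [0,-20,0,0,0,0]
    - [0,-15,0,0,0,0]
    - [0,-5,0,0,0,0]
    - [0,0,0,0,0,0]
    - [0,0,0,0,0,0]
    - [0,0,0,0,0,0]

```text
clock: 22.32
tool_pos: [0.4141, -0.2092, 0.2558]
eef_rot: [0.687, -0.687, 0.167, -0.166]
wrist_force: [-0.5, -0.2, -1.1]
grip_width: 0.043
```

Run:
```python
from h import *
F=[];t=[]
for i in range(8):
    s=bot.sense(); F.append(s["wrist_force"]);t.append(s["ft_torque"]); im=eyes.capture("scene" if i%2 else "side")
    if i==6: a=im
    if i==7: b=im
print(s["tool_pos"],np.mean(F,0),np.std(F,0),np.mean(t,0))
o=np.hstack([cv2.resize(b[130:350,280:450],(425,550)),cv2.resize(a[160:300,330:430],(375,550))])
cv2.imwrite("pics/c8.png",o[:,:,::-1])
```

```text
[ 0.4144 -0.2094  0.2564] [ 0.0969  0.1513 -1.5856] [0.4882 0.5062 0.5124] [-0.0314 -0.0701  0.0113]
```

View pics/c8.png

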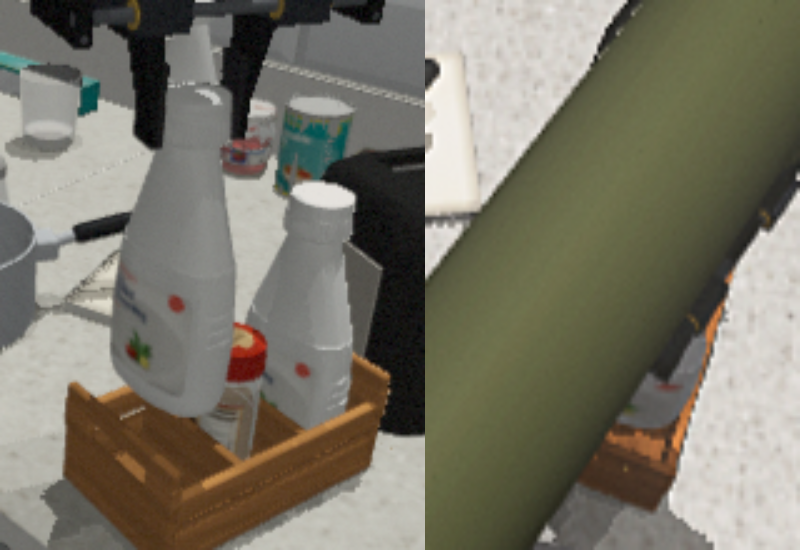

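The left crop shows the near bottle hanging clear of the caddy, foot at about (165,405), with the far bottle and spice jar in place. The mean load is 1.6 N, so this is the lighter bottle and it goes straight back into its bay.

arm_command:
  targets:
    - [0,8,0,0,0,0]
    - [0,12,0,0,0,0]
    - [0,12,0,0,0,0]
    - [0,10,0,0,0,0]
    - [0,10,0,0,0,0]
    - [0,10,0,0,0,0]
    - [0,8,0,0,0,0]
    - [0,0,0,0,0,0]

```text
clock: 23.72
tool_pos: [0.414, -0.2092, 0.1857]
eef_rot: [0.687, -0.687, 0.167, -0.166]
wrist_force: [0.3, -0.7, -2.9]
grip_width: 0.0427
```

Run:
```python
from h import *
F=[];t=[]
for i in range(5):
    s=bot.sense(); F.append(s["wrist_force"]);t.append(s["ft_torque"]); im=eyes.capture("scene")
print(s["tool_pos"],np.mean(F,0),np.mean(t,0))
for z in (.21,.01): print(proj("scene",[.4144,-.2094,z]))
```

```text
[ 0.4148 -0.2096  0.1869] [ 0.2904 -0.3692 -2.1388] [-0.0263 -0.0753  0.0219]
[351.083  225.0414]
[340.4719 325.3174]
```

Force is still −2.1 N vertical and small sideways, so the bottle is free inside the bay. Next: lower to the floor, release, then rise.

arm_command:
  targets:
    - [0,8,0,0,0,0]
    - [0,8,0,0,0,0]
    - [0,5,0,0,0,0]
    - [0,3,0,0,0,0]
    - [0,1,0,0,0,0]
    - [0,0,0,0,0,0]

```text
clock: 24.72
tool_pos: [0.4146, -0.2095, 0.1616]
eef_rot: [-0.687, 0.687, -0.166, 0.167]
wrist_force: [-0.8, 0.1, -1.7]
grip_width: 0.0427
```

arm_command:
  targets:
    - [0,0,0,0,0,0]
    - [0,0,0,0,0,0]
    - [0,0,0,0,0,0]
    - [0,0,0,0,0,0]
    - [0,0,0,0,0,0]
    - [0,0,0,0,0,0]
    - [0,0,0,0,0,0]
    - [0,-20,0,0,0,0]
    - [0,-40,0,0,0,0]
    - [0,-40,0,0,0,0]
    - [0,-10,0,0,0,0]
    - [0,0,0,0,0,0]
  grip: 0

```text
clock: 26.22
tool_pos: [0.4146, -0.2095, 0.2715]
eef_rot: [-0.687, 0.687, -0.166, 0.167]
wrist_force: [-0.1, 0.4, -1.2]
grip_width: 0.0874
```

Run:
```python
from h import *
s,T=state(); print(T[:3,3],s["wrist_force"],s["grip_width"])
plan([.538,-.236,T[2,3]],-27.4,6)
b=eyes.capture("wrist");cv2.imwrite("pics/w9.png",b[:,:,::-1])
print("caps expect",proj("wrist",[.4144,-.2094,.21],s),proj("wrist",[.538,-.236,.21],s))
```

```text
[ 0.4146 -0.2095  0.2715] [-0.1306  0.4467 -1.2011] 0.08740100061438812
N 6 row [20.3   0.01  5.51  0.    0.    0.  ] r 0.4848884932993457 0.5874861700499849
caps expect [281.4372 216.6074] [440.3255 175.5715]
```

View pics/w9.png

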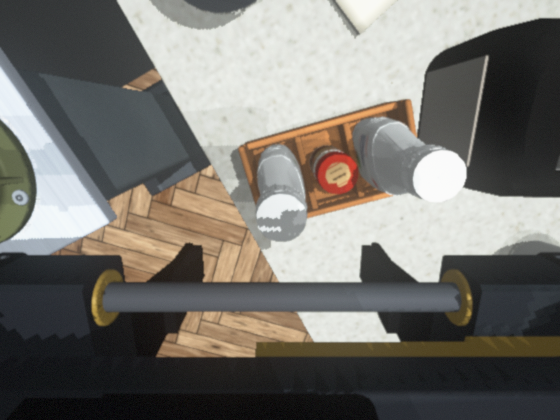

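The near cap is back at (282,216) and the far cap is at (439,174), both as predicted. The toaster edge is close to the far bottle, so I'll check finger clearance numerically; all 12 pictures are used.

Run:
```python
from h import *
print("scene near bottom z0",plane("scene",(432,293),0),plane("scene",(470,296),0))
s=bot.sense()
for z in (0,.1,.17): print(z,"wrist left edge",plane("wrist",(421,130),z,s),plane("wrist",(426,155),z,s),"low",plane("wrist",(470,193),z,s),plane("wrist",(545,195),z,s))
for z in (0,.1,.17): print(z,"side",plane("side",(372,196),z),plane("side",(408,216),z))
# toaster top: dark mask extents in scene & side
for n,box in (("scene",(405,170,155,130)),("side",(365,105,105,115))):
    im=cv2.imread(f"pics/{n}0.png");x,y,w,h=box;m=(im[y:y+h,x:x+w].max(2)<55).astype(np.uint8)
    c=max(cv2.findContours(m,cv2.RETR_EXTERNAL,cv2.CHAIN_APPROX_NONE)[0],key=cv2.contourArea)
    print(n,(cv2.approxPolyDP(c,4,True)[:,0]+[x,y]).tolist())
```

```text
scene near bottom z0 [ 0.632  -0.2708  0.    ] [ 0.6782 -0.3269  0.    ]
0 wrist left edge [ 0.6103 -0.245   0.    ] [ 0.6046 -0.2803  0.    ] low [ 0.6423 -0.3613  0.    ] [ 0.7381 -0.4141  0.    ]
0.1 wrist left edge [ 0.5747 -0.2219  0.1   ] [ 0.5703 -0.2494  0.1   ] low [ 0.5997 -0.3125  0.1   ] [ 0.6743 -0.3536  0.1   ]
0.17 wrist left edge [ 0.5498 -0.2057  0.17  ] [ 0.5463 -0.2278  0.17  ] low [ 0.5698 -0.2783  0.17  ] [ 0.6296 -0.3112  0.17  ]
0 side [ 0.6642 -0.1746 -0.    ] [ 0.6134 -0.2908  0.    ]
0.1 side [ 0.6058 -0.165   0.1   ] [ 0.559  -0.2719  0.1   ]
0.17 side [ 0.565  -0.1582  0.17  ] [ 0.521  -0.2586  0.17  ]
scene [[559, 204], [533, 188], [509, 182], [412, 195], [408, 201], [423, 208], [420, 226], [433, 236], [426, 269], [436, 279], [432, 299], [469, 299], [544, 282], [559, 244]]
side [[432, 113], [423, 114], [378, 167], [369, 192], [373, 201], [381, 179], [411, 199], [408, 212], [414, 217], [451, 168], [464, 142], [463, 131]]
```

Toaster face is at x ≈ 0.61–0.63 and its top at z ≈ 0.15. Finger backs reach at most 0.59 and the body stays at z ≈ 0.25, so there is room. I'll narrow the jaws slightly anyway.

arm_command:
  targets:
    - [10,0,2.8,0,0,0]
    - [20.3,0,5.5,0,0,0]
    - [20.3,0,5.5,0,0,0]
    - [20.3,0,5.5,0,0,0]
    - [20.3,0,5.5,0,0,0]
    - [20.3,0,5.5,0,0,0]
    - [10.3,0,2.7,0,0,0]
    - [0,0,0,0,0,0]
  grip: 0.15

```text
clock: 27.28
tool_pos: [0.538, -0.2355, 0.2703]
eef_rot: [0.688, -0.687, 0.167, -0.166]
wrist_force: [0.4, 0.9, -0.2]
grip_width: 0.0738
```

arm_command:
  targets:
    - [0,30,0,0,0,0]
    - [0,35,0,0,0,0]
    - [0,25,0,0,0,0]
    - [0,13,0,0,0,0]
    - [0,7,0,0,0,0]
    - [0,0,0,0,0,0]

```text
clock: 28.02
tool_pos: [0.5379, -0.2359, 0.1618]
eef_rot: [-0.687, 0.687, -0.166, 0.167]
wrist_force: [0.1, 0.4, 0.3]
grip_width: 0.0739
```

arm_command:
  targets:
    - [0,0,0,0,0,0]
    - [0,0,0,0,0,0]
    - [0,0,0,0,0,0]
    - [0,0,0,0,0,0]
    - [0,0,0,0,0,0]
    - [0,0,0,0,0,0]
    - [0,0,0,0,0,0]
    - [0,0,0,0,0,0]
  grip: 1
  newtons: 40

```text
clock: 29.02
tool_pos: [0.538, -0.2359, 0.1616]
eef_rot: [-0.687, 0.687, -0.166, 0.167]
wrist_force: [-0.0, -0.4, 0.9]
grip_width: 0.0429
```

arm_command:
  targets:
    - [0,-4,0,0,0,0]
    - [0,-8,0,0,0,0]
    - [0,-8,0,0,0,0]
    - [0,-5,0,0,0,0]
    - [0,0,0,0,0,0]
    - [0,0,0,0,0,0]

```text
clock: 29.78
tool_pos: [0.5376, -0.2358, 0.1863]
eef_rot: [-0.687, 0.687, -0.167, 0.166]
wrist_force: [0.3, 0.1, -4.4]
grip_width: 0.0425
```

Run:
```python
from h import *
F=[]
for i in range(6):
    s=bot.sense(); F.append(s["wrist_force"]); eyes.capture("scene")
print(s["clock"],s["tool_pos"],np.mean(F,0),s["grip_width"])
T=state()[1].copy(); T[2,3]+=.125
plan([.474,.074,.295],0,12,T);
```

```text
30.025 [ 0.5377 -0.2358  0.1862] [ 0.4242 -0.0452 -4.6174] 0.04247179278924576
N 12 row [-11.82   1.36  23.84   0.    -0.38  -0.  ] r 0.47974159711244563 0.5773597848944696
```

Mean load 4.6 N against about 1.6–2 N, so this is the heavier bottle. I'll lift it clear and carry it to the pan.

arm_command:
  targets:
    - [0,-12,0,0,0,0]
    - [0,-25,0,0,0,0]
    - [0,-30,0,0,0,0]
    - [0,-25,0,0,0,0]
    - [0,-13,0,0,0,0]
    - [0,-5,0,0,0,0]
    - [0,0,0,0,0,0]

```text
clock: 30.95
tool_pos: [0.5376, -0.2358, 0.296]
eef_rot: [0.687, -0.687, 0.167, -0.166]
wrist_force: [0.5, 0.1, -5.0]
grip_width: 0.0428
```

arm_command:
  targets:
    - [-5.9,0,11.9,0,-0.19,0]
    - [-11.8,0,23.8,0,-0.38,0]
    - [-11.8,0,23.8,0,-0.38,0]
    - [-11.8,0,23.8,0,-0.38,0]
    - [-11.8,0,23.8,0,-0.38,0]
    - [-11.8,0,23.8,0,-0.38,0]
    - [-11.8,0,23.8,0,-0.38,0]
    - [-11.8,0,23.8,0,-0.38,0]
    - [-11.8,0,23.8,0,-0.38,0]
    - [-11.8,0,23.8,0,-0.38,0]
    - [-11.8,0,23.8,0,-0.38,0]
    - [-11.8,0,23.8,0,-0.38,0]
    - [-5.9,0,11.9,0,-0.19,0]
    - [0,0,0,0,0,0]
    - [0,0,0,0,0,0]
    - [0,0,0,0,0,0]

```text
clock: 32.95
tool_pos: [0.474, 0.0721, 0.2963]
eef_rot: [0.707, -0.707, 0.0, 0.0]
wrist_force: [1.1, -0.3, -5.0]
grip_width: 0.0425
```

Run:
```python
from h import *
F=[];Q=[]
for i in range(6):
    s=bot.sense(); F.append(s["wrist_force"]);Q.append(s["tool_pos"]); im=eyes.capture(("scene","side","wrist")[i%3]); cv2.imwrite(f"pics/end{i%3}.png",im[:,:,::-1])
print(s["clock"],s["tool_pos"],np.std(Q,0),np.mean(F,0),s["grip_width"],s["joints"])
sc=cv2.imread("pics/end0.png"); s0=cv2.imread("pics/scene0.png")
foot=[s["tool_pos"][0],s["tool_pos"][1],s["tool_pos"][2]-.1516]
print("foot",foot,"px",proj("scene",foot),"rim centre px",proj("scene",[.474,.074,.085]))
# silhouette of new things against pan at start; and pan's bottom/handle unchanged
for nm,bx in (("handle",(305,208,355,232)),("panbase",(220,240,300,275)),("jar",(360,258,390,282)),("garlic/salt",(225,188,290,206))):
    x,y,X,Y=bx; print(nm,"mean abs diff",np.abs(sc[y:Y,x:X].astype(int)-s0[y:Y,x:X]).mean())
# bright bottle pixel columns by row
g=cv2.cvtColor(sc,cv2.COLOR_BGR2GRAY).astype(int); g0=cv2.cvtColor(s0,cv2.COLOR_BGR2GRAY).astype(int)
for v in range(100,236,8):
    d=np.where(np.abs(g[v,190:330]-g0[v,190:330])>18)[0]+190
    if len(d): print(v,d.min(),d.max(),int(np.median(d)))
# lid knob and near cap
d=cv2.imread("pics/end1.png"); gg=cv2.cvtColor(d,cv2.COLOR_BGR2GRAY)
print("side lid knob px",proj("side",[.42,.275,.046]),"scene",proj("scene",[.42,.275,.046]))
```

```text
33.2 [0.4738 0.0731 0.2963] [0.0001 0.0003 0.    ] [ 0.0971 -0.0338 -4.1486] 0.04259566090364315 [ 0.582  -0.0642 -0.7433  1.6793 -0.0436  1.5098 -0.1561]
foot [np.float64(0.47382081524758135), np.float64(0.07306649869392401), np.float64(0.14474317925755592)] px [258.5845 197.7972] rim centre px [258.7507 222.0456]
handle mean abs diff 7.607222222222222
panbase mean abs diff 7.877142857142857
jar mean abs diff 15.519907407407407
garlic/salt mean abs diff 30.836182336182336
100 240 272 250
108 242 272 255
116 242 272 255
124 252 266 258
132 251 268 261
140 247 271 262
148 242 272 249
156 240 276 258
164 239 277 255
172 239 277 258
180 239 278 258
188 241 277 260
196 242 271 256
204 251 267 259
212 190 283 252
220 190 292 252
228 190 294 255
side lid knob px [212.1699 236.3782] scene [190.5103 215.4506]
```

Run:
```python
from h import *
sc=cv2.imread("pics/end0.png"); s0=cv2.imread("pics/scene0.png")
def red(im):
    h=cv2.cvtColor(im[250:320,355:395],cv2.COLOR_BGR2HSV);m=((h[...,1]>170)&((h[...,0]<4)|(h[...,0]>175)));v,u=np.where(m);return u.min()+355,u.max()+355,v.min()+250,v.max()+250
print("jar lid",red(s0),red(sc))
r,_,_,_=0,0,0,0
t=s0[222:240,336:366]; res=cv2.matchTemplate(sc[205:260,320:385],t,cv2.TM_CCOEFF_NORMED); print("near cap match (orig 336,222)",res.max(),np.array(cv2.minMaxLoc(res)[3])+[320,205])
g=cv2.cvtColor(sc,cv2.COLOR_BGR2GRAY);N,l,st,c=cv2.connectedComponentsWithStats((g<60).astype(np.uint8))
for i in range(1,N):
    if np.hypot(*(c[i]-[190.5,215.5]))<15: print("lid knob",c[i],st[i,4],plane("scene",c[i],.046))
t=s0[188:216,272:284]; 
for nm,(x,y,X,Y) in dict(onion=(190,176,222,206),salt=(270,190,284,212),handle=(308,210,354,230)).items():
    res=cv2.matchTemplate(sc[y-10:Y+10,x-10:X+10],s0[y:Y,x:X],cv2.TM_CCOEFF_NORMED); print(nm,res.max(),np.array(cv2.minMaxLoc(res)[3])-10)
```

```text
jar lid (np.int64(363), np.int64(385), np.int64(260), np.int64(281)) (np.int64(363), np.int64(386), np.int64(260), np.int64(281))
near cap match (orig 336,222) 0.9941804 [336 222]
lid knob [190.1475 215.8607] 122 [0.4181 0.2736 0.046 ]
onion 0.99729425 [0 0]
salt 0.55615896 [-10  -4]
handle 0.9984379 [0 0]
```

```bash
python3 -c "
from rig import bot
print(bot.sense()['clock'],bot.sense()['grip_width']); print(bot.finish_job())"
```

```text
33.25 0.042541790694788896
the job is handed in; nothing more can be done
None
```

I handed the job in at 33.25 s, with the arm still gripping the heavier bottle over the open pan. I got no verdict back.

- **Lid:** it lies flat at about (0.42, 0.275), roughly 0.2 m from the pan. The first two grips on the knob failed because the fingertips end about 32 mm short of the stated tool offset. I measured that in the images and regripped; the pan handle did not move in the images.
- **Weighing:** the near bottle read about 1.6–2.1 N and the far one about 4.6 N. The near one is therefore lighter and is back in its own bay, where its cap matches its starting position to the pixel.
- **Heavier bottle:** it is upright over the pan, its foot about 60 mm above the rim by calculation and within a few mm of the pan's centre. The grip was steady at 42.5 mm.
- **Last checks:** the spice jar, onion and pan handle were unmoved in the scene image. The salt shaker check gave only a 0.56 match, probably because the held bottle partly hides it. The garlic was not checked separately at the end; it was last seen in place after the lid was laid down. The arm went nowhere near either of them.

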